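# Set the swivel key vice to 30 degrees

## Task

Two swivel vices of the same make stand on the locksmith's bench: one has a brass key blank clamped in its jaws, the other is empty. Turn the vice that holds the key until its scale reads 30 degrees against the index line on its base, then let go. Leave the empty vice at the angle it is at.

Things in the scene. Friction and masses are not known exactly. Their poses are not given: they have to be found in the camera images.
- key_vice_base: Fixed dark-steel base of the vice with the key, 144 mm across, 20 mm high. Origin: centre of its underside, on the upright turning axis. Its x axis points to the index: a white radial line on a block at the rim, 62 to 75 mm from the axis, level with the scale on the aluminium disc (120 mm across, top at z 32 mm). The scale's black marks run counter-clockwise (from above) from 0 to 120.
- key_vice (a joint): Reading of that vice's scale, rad (30 degrees = 0.524), 0 to 2.094, stops at the ends; starts at 65 to 115 degrees. A mark every 10 degrees: 8 mm long, but 15 mm at 0, 30, 60, 90, 120; a black dot inside the 0 mark. The mark at the index line is the reading: turning the disc counter-clockwise from above lowers it. Friction 0.12 N m; stays where left.
- key_vice_grip (a point): On that vice's axis, z 70 mm, in its steel jaw block, which is fixed to the disc and turns with it: 56 mm long (point x), 34 wide (y), from z 32 to 82 mm, centred on the axis. Grip it across the 34 mm and turn. The key's round brass bow (26 mm wide, z 63 mm) sticks out at -x, to 54 mm from the axis, the blade's tip 9 mm at +x. The 60 degree mark lies at point +x, the 0 mark 60 degrees clockwise of it.
- empty_vice_zero (a point): Zero mark of the other, empty vice, which must keep its angle: on its disc's top (z 32 mm), 52 mm from its turning axis. The point's x is along the empty jaw block; that axis is at (-26, +45) mm from here in the point's x and y. Same form and sizes as the vice with the key, but no key in its jaws.

How it is judged:
By the outcome, as a careful person would: the job done as asked, in the order asked, and still so for the second after the job is handed in, with the robot touching nothing.
It also fails if it takes over 32 s, if anything falls off the work surface, if the arm or the gripper's body presses on something with over 40 N, if the wrist force passes 120 N, or if a joint passes its speed limit or range.

## Robot

A 6-joint arm with a two-finger parallel gripper is mounted at the origin on the work surface. World frame = base frame: x ahead of the robot, y to its left, z up, the work surface at z = 0. Lengths are in m, angles in rad, forces in N, time in s.
With the tool pointing down it reaches from about 0.375 to 0.975 m from the base axis. Payload 3.8 kg.
Tool frame: the origin (TCP) lies on the centre line of the jaws, within the pads' length; the fingertips stand 25 mm ahead of it and the grasp point (between the pads) lies 6 mm ahead of it; z points along the fingers, y is the line along which they close (so a half turn about z gives the same grasp; the last joint's range is limited). The gripper opens to 85 mm and grips with 20 to 120 N. Pads are 22 mm wide; open, the fingers measure 114 mm over their backs; the gripper's body (76 mm by 85 mm) begins 54 mm behind the grasp point. The pads swing forward as they close: fully open they stand 13 mm farther back than shut.
Start: joints at [1.096, 0.264, 1.604, -0, 1.274, -0.037], TCP at [0.286, 0.611, 0.256] pointing down, gripper open.
Joint ranges: [-2.63, 2.63], [-0.94, 2.18], [0.31, 2.57], [-1.31, 4.45], [0, 2.66], [-2.55, 2.55]. Speed limits (rad/s): [2.57, 2.57, 3.14, 3.14, 3.14, 3.14].

## Interface

Orientations are given as a rotation vector (axis times angle).
In Python, from workcell import bot gives the robot as it stands. The module is installed in compiled form; this text tells all that it offers.
- The arm moves only by the tool play_rows, never from a script. Its argument "commands" is a list that holds one entry, the list of rows, each a list of 7 numbers: the shift along the tool's x, y, z as a fraction of full scale, then the turn, a rotation vector about the tool's x, y, z as a fraction of full scale, then the closure, from -1 (fully open) to 1 (shut). A call has 1 to 8 rows; each row is the pose to reach, as a shift and turn from the pose commanded when the call began, along the tool's axes at that moment, turning the shorter way round; what a row does not reach only later rows make up. Full scale, the value 1, is 60 cm for a shift and 180 degrees for a turn. A row lasts 1/10 s, in which the tool goes at most 50 mm and 8.59 degrees, less where a joint would pass 70% of its speed; a pose out of reach is approached as far as the arm can. A call with a number of a shift or a turn outside -1 to 1 is refused whole. A call with a gripper value outside its range is refused whole. The fingers move at their own pace and stop on an object; "force" is the grip in N (left out, the last holds). Time passes only in rows, so rows that repeat a pose let the fingers close. It gives the time, the measured TCP pose, the force, the opening and the grip force at its end, in the units of the state.
- bot.read_state(): the state, without advancing time (a new reading comes with each control period).
- bot.read_camera(name): name is "scene" or "top" or "wrist"; returns the picture (384x512x3 uint8, blue, green, red); there is no depth.
- bot.camera_params(name): a dict with "fov_y" (degrees; the focal length in pixels is half the picture's height over the tangent of half this angle, whatever the lens; pixels are square), "cx", "cy" (the principal point, pixels), "rvec" (rotation vector, rad) and "tvec" (3), from world to camera coordinates, as OpenCV has them. Camera axes: x right, y down, z forward; pixel columns grow to the right and rows downward; lengths in m; the calibration is good to about 2 mm. The wrist camera is an equidistant fisheye: a pixel r from the principal point sees the ray r / f radians off the axis. A picture is of the moment at which its call begins: read the wrist's pose just before it. camera_params takes no time and is no camera call; for the wrist camera it gives the pose at the moment of the call.
- bot.finish_job(): hands the job in; it is judged then, once.
The state is a dict: "time": time; "q": joint angles; "joint_vel": joint speeds; "joint_torque": joint torques, N m; "tool_pos": TCP position; "tcp_rot": TCP orientation; "wrist_force": force on the tool from outside, world axes, zero at the start; "torque": the same for the moment, N m; "width": opening from 0.0 (shut) to 1.0 (fully open); "grip_force": force on a finger pad.
Only numpy, scipy, OpenCV 4.12 (cv2) and the standard library are available. Lean on these libraries where they do the work, as an engineer would, in place of code of your own. Each camera call takes 0.05 s, during which the arm holds its last target. There are 200 camera calls.

## Working session

There is one attempt and no reset: what is moved stays moved. The work goes in short steps, Python scripts to look and compute and a tool call to move; the robot and the scene stay as the last step left them, time stands still between calls to the robot, and variables do not carry over. Pictures are saved under pics/ and viewed, at most 10 in all, crops included, and the job is handed in when it is done.

Besides the shell and the picture viewer there is one more tool, called after ">>>" in YAML: its name, and indented under it one key for each argument. play_rows: Moves the arm, as the interface text tells. Its arguments: {"type":"object","properties":{"commands":{"type":"array"},"force":{"type":"number"}},"required":["commands"]}

```bash
mkdir -p pics
python3 - <<'E'
from workcell import bot
import cv2
s=bot.read_state();print(s)
for n in("top","scene"):
    p=bot.camera_params(n);print(n,p)
    cv2.imwrite(f"pics/{n}0.png",bot.read_camera(n))
E
```

```text
{'time': 0.0, 'q': array([ 1.09606858e+00,  2.64814665e-01,  1.60540760e+00,  1.77189306e-05,
        1.27368811e+00, -3.68983980e-02]), 'joint_vel': array([ 8.61150623e-04, -4.29080487e-04, -1.30953119e-03,  1.04634402e-04,
        7.39704715e-05, -4.49777953e-04]), 'joint_torque': array([-1.07398875e-03, -5.15086234e+01, -3.67329919e+01, -1.20027735e-04,
        1.27780953e-02, -3.84421199e-06]), 'tool_pos': array([0.28586417, 0.61072025, 0.25490236]), 'tcp_rot': array([-0.68213734, -3.06602239,  0.0035148 ]), 'wrist_force': array([-0.17996404,  0.62715761,  0.13268136]), 'torque': array([ 0.00063323, -0.03165375, -0.04470758]), 'grip_force': 0.0, 'width': 0.9993316115972558}
top {'fov_y': 46.49533415683757, 'cx': 256.5121803081051, 'cy': 188.1471619115946, 'rvec': array([ 2.151044  , -2.14003482,  0.10933664]), 'tvec': array([0.00765261, 0.56449156, 0.8603895 ])}
scene {'fov_y': 42.434618011898536, 'cx': 257.6604052353028, 'cy': 191.59732704775493, 'rvec': array([ 0.62836431,  2.74623871, -0.9837981 ]), 'tvec': array([ 0.5077747 , -0.14845425,  0.99193749])}
```

View pics/top0.png

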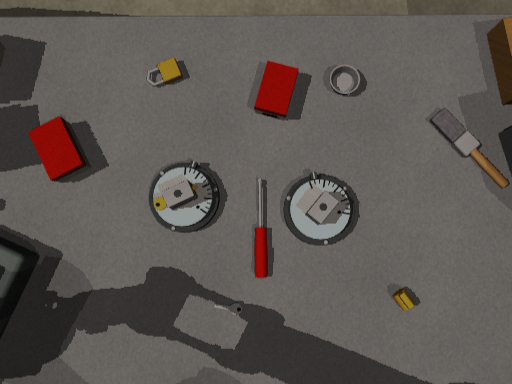

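The key vice is the left one: its brass bow is at about (160,203). The empty vice is at about (320,209). Next I rectify the picture onto the plane z = 32 mm.

```bash
cat > h.py <<'E'
import numpy as np,cv2
def P(p,X):
    f=192/np.tan(np.radians(p["fov_y"]/2))
    K=np.array([[f,0,p["cx"]],[0,f,p["cy"]],[0,0,1]])
    return cv2.projectPoints(np.float64(X).reshape(-1,1,3),p["rvec"],p["tvec"],K,None)[0].reshape(-1,2)
def pix2w(p,uv,z):
    f=192/np.tan(np.radians(p["fov_y"]/2));R=cv2.Rodrigues(p["rvec"])[0]
    c=-R.T@p["tvec"];d=R.T@np.array([(uv[0]-p["cx"])/f,(uv[1]-p["cy"])/f,1])
    return c+d*(z-c[2])/d[2]
def rect(p,img,c,z,half=.09,n=560):
    # out col u -> world -y, row v -> world -x  (x up, y left)
    q=np.float32([[0,0],[n,0],[n,n],[0,n]])
    W=[[c[0]+half,c[1]+half,z],[c[0]+half,c[1]-half,z],[c[0]-half,c[1]-half,z],[c[0]-half,c[1]+half,z]]
    return cv2.warpPerspective(img,cv2.getPerspectiveTransform(np.float32(P(p,W)),q),(n,n),flags=cv2.INTER_CUBIC)
E
python3 - <<'E'
from workcell import bot
from h import *
p=bot.camera_params("top");im=cv2.imread("pics/top0.png")
for uv in((184,197),(320,209)):print(pix2w(p,uv,.02))
c=pix2w(p,(184,197),.032);print(c)
cv2.imwrite("pics/r0.png",rect(p,im,c,.032))
E
```

```text
[0.54763925 0.15893748 0.02      ]
[ 0.52439661 -0.11770325  0.02      ]
[0.5463759  0.15668417 0.032     ]
```

View pics/r0.png

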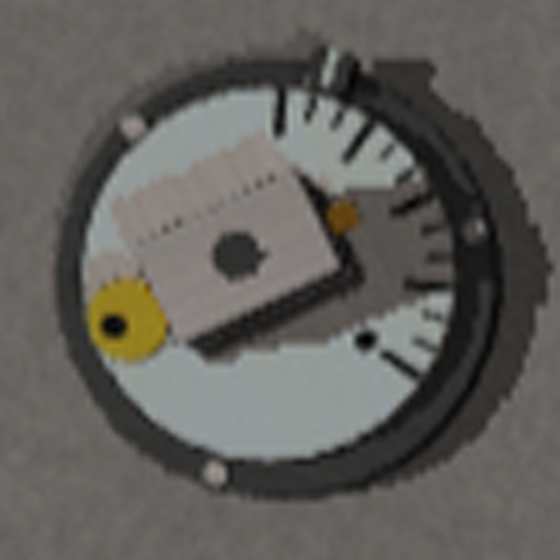

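The rectified picture shows the disc centre at about (269,273) and the index block at (340,68). The 120 mark is at (280,110) and the 0 mark, with its dot, is at (402,366). That gives a reading of about 105°, so the disc has to turn about 75° counter-clockwise.

```bash
cat >> h.py <<'E'
from scipy.spatial.transform import Rotation as Ro
def rel(s,pos,yang):
    """shift, turn fractions to pose pos, tool down with tool y at world angle yang (deg)"""
    R=Ro.from_rotvec(s["tcp_rot"]);y=np.array([np.cos(np.radians(yang)),np.sin(np.radians(yang)),0]);z=np.array([0,0,-1.])
    T=Ro.from_matrix(np.c_[np.cross(y,z),y,z])
    return R.inv().apply(np.array(pos)-s["tool_pos"])/.6,(R.inv()*T).as_rotvec()/np.pi
E
python3 - <<'E'
from workcell import bot
from h import *
s=bot.read_state();R=Ro.from_rotvec(s["tcp_rot"]).as_matrix();print(R,np.degrees(np.arctan2(R[1,1],R[0,1])))
for a in(25.5,-154.5):print(rel(s,[.5486,.1602,.22],a))
E
```

```text
[[-9.05669478e-01  4.23983325e-01 -9.68114937e-04]
 [ 4.23984422e-01  9.05667551e-01 -1.86984607e-03]
 [ 8.40067286e-05 -2.10392817e-03 -9.99997783e-01]] 64.91361245703716
(array([-0.7149198 , -0.49437147,  0.05937006]), array([-6.52279514e-04,  2.04665623e-04,  2.18964403e-01]))
(array([-0.7149198 , -0.49437147,  0.05937006]), array([-2.61487146e-04, -8.33372533e-04, -7.81035152e-01]))
```

>>> play_rows:
  commands:
    - [[-0.715,-0.494,0.06,0,0,0.219,-1],[-0.715,-0.494,0.06,0,0,0.219,-1],[-0.715,-0.494,0.06,0,0,0.219,-1],[-0.715,-0.494,0.06,0,0,0.219,-1],[-0.715,-0.494,0.06,0,0,0.219,-1],[-0.715,-0.494,0.06,0,0,0.219,-1],[-0.715,-0.494,0.06,0,0,0.219,-1],[-0.715,-0.494,0.06,0,0,0.219,-1]]

```text
time: 0.9
tool_pos: [0.4877, 0.2647, 0.2282]
tcp_rot: [-1.676, -2.657, 0.001]
wrist_force: [0.5, 0.3, 0.1]
width: 1.003
grip_force: 0.0
```

Run:
```python
from workcell import bot
from h import *
s=bot.read_state();print(s["time"],s["tool_pos"],rel(s,[.5486,.1602,.22],25.5))
```

```text
0.9 [0.48767517 0.26473071 0.22824795] (array([-0.2009635 ,  0.0166278 ,  0.01373565]), array([-1.29776760e-04, -6.58110268e-06,  3.93452045e-05]))
```

>>> play_rows:
  commands:
    - [[-0.2,0.017,0.014,0,0,0,-1],[-0.2,0.017,0.014,0,0,0,-1],[-0.2,0.017,0.014,0,0,0,-1],[-0.2,0.017,0.014,0,0,0,-1],[-0.2,0.017,0.014,0,0,0,-1]]

```text
time: 1.4
tool_pos: [0.5479, 0.1625, 0.2198]
tcp_rot: [-1.678, -2.654, 0.001]
wrist_force: [-0.5, 1.0, -0.4]
width: 0.999
grip_force: 0.0
```

Run:
```python
from workcell import bot
from h import *
s=bot.read_state();p=bot.camera_params("wrist");im=bot.read_camera("wrist")
print(s["time"],s["tool_pos"],p)
np.save("wp.npy",p,allow_pickle=True);cv2.imwrite("pics/w1.png",im)
# fisheye -> top-down rectification of plane z
def wrect(p,im,c,z,half=.09,n=560):
    a=(np.arange(n)+.5)/n*2*half-half
    X=np.zeros((n,n,3));X[...,0]=c[0]-a[:,None];X[...,1]=c[1]-a[None,:];X[...,2]=z
    R=cv2.Rodrigues(p["rvec"])[0];q=X@R.T+p["tvec"];f=192/np.tan(np.radians(p["fov_y"]/2))
    r=np.hypot(q[...,0],q[...,1]);k=np.arctan2(r,q[...,2])*f/r
    return cv2.remap(im,np.float32(p["cx"]+q[...,0]*k),np.float32(p["cy"]+q[...,1]*k),cv2.INTER_CUBIC)
c=(.5486,.1602)
o=wrect(p,im,c,.032);cv2.imwrite("pics/r1.png",o)
```

```text
1.4 [0.54786382 0.16250127 0.21976629] {'fov_y': 65.70646984690485, 'cx': 254.1653737331937, 'cy': 196.4413736082399, 'rvec': array([-2.77596181, -0.62461276, -0.0929299 ]), 'tvec': array([-0.56393754, -0.11090889,  0.31925679])}
```

View pics/r1.png

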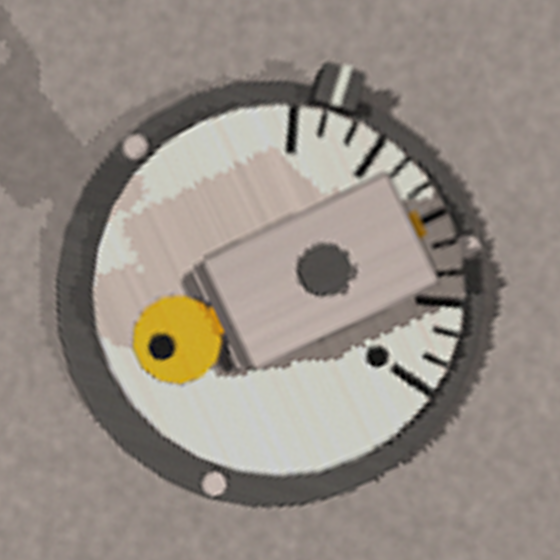

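The rectified wrist view shows the disc centre at (280,288) and the index line at (343,85). The 0 mark is at (412,380) and the 120 mark at (292,128), so the reading is about 107°. I'll descend and grip next.

>>> play_rows:
  commands:
    - [[-0.002,-0.002,0.24,0,0,0,-1],[-0.002,-0.002,0.24,0,0,0,-1],[-0.002,-0.002,0.24,0,0,0,-1],[-0.002,-0.002,0.24,0,0,0,-1],[-0.002,-0.002,0.24,0,0,0,-1]]

```text
time: 1.95
tool_pos: [0.5466, 0.1622, 0.0762]
tcp_rot: [-1.673, -2.657, 0.002]
wrist_force: [-1.0, 0.0, 0.5]
width: 1.001
grip_force: 0.0
```

Run:
```python
from workcell import bot
from h import *
s=bot.read_state();print(s["time"],s["tool_pos"],s["wrist_force"],rel(s,[.547,.160,.076],25.7))
```

```text
1.95 [0.54663516 0.16224261 0.07618549] [-0.9999222   0.03940059  0.46118837] (array([-0.00363374, -0.0010658 ,  0.00030913]), array([-0.00065189, -0.00019397, -0.00057224]))
```

>>> play_rows:
  commands:
    - [[-0.0036,-0.001,0,0,0,0,-1],[-0.0036,-0.001,0,0,0,0,0.2],[-0.0036,-0.001,0,0,0,0,0.5],[-0.0036,-0.001,0,0,0,0,1],[-0.0036,-0.001,0,0,0,0,1],[-0.0036,-0.001,0,0,0,0,1],[-0.0036,-0.001,0,0,0,0,1],[-0.0036,-0.001,0,0,0,0,1]]
  force: 60

```text
time: 2.75
tool_pos: [0.5471, 0.1583, 0.0776]
tcp_rot: [-1.676, -2.656, 0.004]
wrist_force: [-5.5, -2.3, 10.2]
width: 0.389
grip_force: 64.7
```

>>> play_rows:
  commands:
    - [[-0.002,0,0,0,0,-0.03,1],[-0.002,0,0,0,0,-0.06,1],[-0.002,0,0,0,0,-0.09,1],[-0.002,0,0,0,0,-0.12,1],[-0.002,0,0,0,0,-0.15,1],[-0.002,0,0,0,0,-0.18,1],[-0.002,0,0,0,0,-0.21,1],[-0.002,0,0,0,0,-0.21,1]]

```text
time: 3.55
tool_pos: [0.5478, 0.1589, 0.0776]
tcp_rot: [-0.722, -3.056, -0.001]
wrist_force: [-5.3, 4.9, 7.9]
width: 0.391
grip_force: 64.5
```

>>> play_rows:
  commands:
    - [[0,0,0,0,0,-0.03,1],[0,0,0,0,0,-0.06,1],[0,0,0,0,0,-0.09,1],[0,0,0,0,0,-0.12,1],[0,0,0,0,0,-0.15,1],[0,0,0,0,0,-0.18,1],[0,0,0,0,0,-0.21,1],[0,0,0,0,0,-0.21,1]]

```text
time: 4.35
tool_pos: [0.5479, 0.1598, 0.0776]
tcp_rot: [0.307, -3.126, -0.004]
wrist_force: [-6.0, 8.3, 6.7]
width: 0.383
grip_force: 64.4
```

```bash
cat >> h.py <<'E'
def wrect(p,im,c,z,half=.09,n=560):
    a=(np.arange(n)+.5)/n*2*half-half
    X=np.zeros((n,n,3));X[...,0]=c[0]-a[:,None];X[...,1]=c[1]-a[None,:];X[...,2]=z
    R=cv2.Rodrigues(p["rvec"])[0];q=X@R.T+p["tvec"];f=192/np.tan(np.radians(p["fov_y"]/2))
    r=np.hypot(q[...,0],q[...,1]);k=np.arctan2(r,q[...,2])*f/r
    return cv2.remap(im,np.float32(p["cx"]+q[...,0]*k),np.float32(p["cy"]+q[...,1]*k),cv2.INTER_CUBIC)
E
python3 - <<'E'
from workcell import bot
from h import *
s=bot.read_state();p=bot.camera_params("wrist");im=bot.read_camera("wrist")
R=Ro.from_rotvec(s["tcp_rot"]).as_matrix();print(s["tool_pos"],s["wrist_force"],s["torque"],np.degrees(np.arctan2(R[1,1],R[0,1])))
cv2.imwrite("pics/r2.png",np.hstack([wrect(p,im,(.547,.160),.032,n=400),cv2.resize(im,(400,300))[:400] if 0 else cv2.copyMakeBorder(cv2.resize(im,(400,300)),0,100,0,0,0)]))
E
```

```text
[0.54792488 0.15983993 0.0775833 ] [-6.01669859  8.27223055  6.67046325] [0.33314776 0.5917181  0.11884695] 101.20907047188986
```

View pics/r2.png

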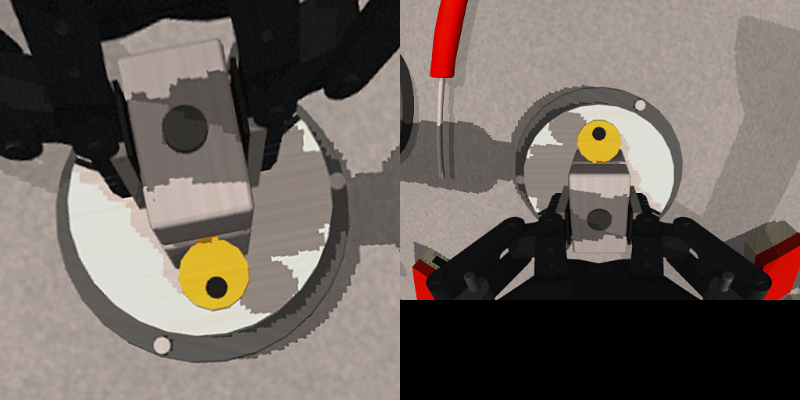

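The wrist view shows the key at the bottom, at (213,275), and the fingers hide the index. I'll let go and lift to check the scale.

>>> play_rows:
  commands:
    - [[0,0,0,0,0,0,-1],[0,0,0,0,0,0,-1],[0,0,0,0,0,0,-1],[0,0,0,0,0,0,-1],[0,0,-0.12,0,0,0,-1],[0,0,-0.2,0,0,0,-1],[0,0,-0.26,0,0,0,-1],[0,0,-0.26,0,0,0,-1]]

```text
time: 5.2
tool_pos: [0.5531, 0.1587, 0.2409]
tcp_rot: [-0.302, 3.113, 0.003]
wrist_force: [0.4, 0.4, 0.5]
width: 0.999
grip_force: 0.0
```

Run:
```python
from workcell import bot
from h import *
bot.read_camera("wrist");s=bot.read_state();p=bot.camera_params("wrist");im=bot.read_camera("wrist")
R=Ro.from_rotvec(s["tcp_rot"]).as_matrix();print(s["tool_pos"],np.degrees(np.arctan2(R[1,1],R[0,1])))
cv2.imwrite("pics/w3.png",im);cv2.imwrite("pics/r3.png",wrect(p,im,(.547,.160),.032))
```

```text
[0.5519692  0.15842892 0.23866502] 101.07403871680089
```

View pics/r3.png

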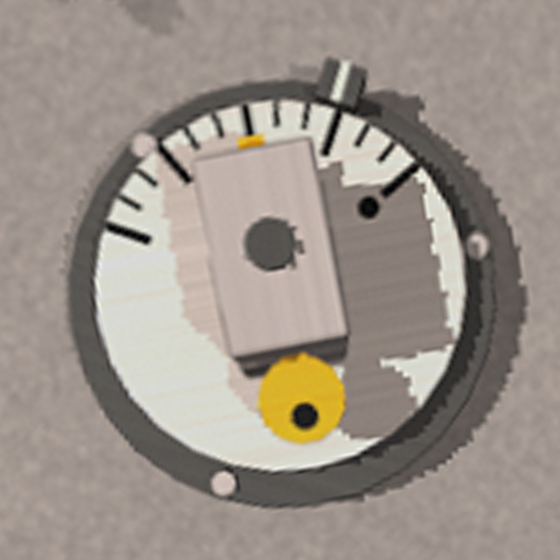

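The 30 mark at (332,130) is nearly in line with the index line at (342,82), off by about 1°. I'll measure the difference in polar form with a fitted centre.

```bash
cat > m.py <<'E'
from h import *
from scipy.optimize import least_squares
def measure(r,out,c0=(281,285)):
    g=cv2.cvtColor(r,cv2.COLOR_BGR2GRAY).astype(float);k=560/.18
    th=np.radians(np.arange(-180,180,1.))
    pts=[]
    rr=np.arange(52,68,.1)*k/1000
    for t in th:
        u=c0[0]+rr*np.sin(t);v=c0[1]-rr*np.cos(t)
        pr=cv2.remap(np.float32(g),np.float32(u)[None],np.float32(v)[None],cv2.INTER_LINEAR)[0]
        pr=cv2.GaussianBlur(pr[None],(0,0),4)[0];d=np.diff(pr);i=d.argmin()
        pts.append((u[i],v[i]))
    pts=np.array(pts)
    f=least_squares(lambda x:np.hypot(pts[:,0]-x[0],pts[:,1]-x[1])-x[2],[*c0,187],loss="cauchy",f_scale=1.)
    c=f.x;print("centre,R mm",c[:2],c[2]/k*1000)
    A=np.arange(-90,150,.1);Rm=np.arange(40,78,.2)
    U=c[0]+Rm[:,None]*k/1000*np.sin(np.radians(A));V=c[1]-Rm[:,None]*k/1000*np.cos(np.radians(A))
    po=cv2.remap(np.float32(g),np.float32(U),np.float32(V),cv2.INTER_LINEAR)
    def band(a,b): return po[(Rm>=a)&(Rm<=b)].mean(0)
    m=band(53,57);bg=cv2.GaussianBlur(m[None].astype(np.float32),(0,0),40)[0];dk=np.clip(bg-m-15,0,None)
    n,l=cv2.connectedComponents((dk>0).astype(np.uint8)[None])
    for i in range(1,n):
        s=l[0]==i
        if dk[s].sum()>200: print("mark %.2f w%.0f"%((A[s]*dk[s]).sum()/dk[s].sum(),dk[s].sum()))
    for a,b in((63,66),(66,69),(69,72),(72,74)):
        q=band(a,b);s=(A>0)&(A<35);w=np.clip(q[s]-q[s].max()+40,0,None);print("index",a,"%.2f"%((A[s]*w).sum()/w.sum()),q[s].max())
    j=(A>-10)&(A<50);cv2.imwrite(out,cv2.resize(po[::-1][:,j],(600,570)))
E
python3 - <<'E'
from m import *
measure(cv2.imread("pics/r3.png"),"pics/p3.png");measure(cv2.imread("pics/r1.png"),"pics/p1.png",(281,288))
E
```

```text
centre,R mm [279.59039654 285.18376388] 59.42803361156021
mark -71.01 w3055
mark -60.99 w1835
mark -50.96 w1567
mark -41.03 w2433
mark -31.05 w1392
mark -21.02 w1546
mark -11.11 w2431
mark -1.23 w1602
mark 8.72 w1629
mark 18.78 w2718
mark 28.72 w1833
mark 38.67 w1972
mark 48.72 w2461
mark 55.67 w284
mark 110.70 w423
mark 131.30 w343
index 63 16.58 229.35449
index 66 16.57 226.6412
index 69 16.59 226.3127
index 72 16.60 229.7037
centre,R mm [278.60388101 289.43616208] 59.49048264831011
mark 4.65 w2760
mark 14.71 w1695
mark 24.62 w1752
mark 34.63 w2435
mark 44.56 w1474
mark 54.36 w1008
mark 64.40 w1286
mark 74.32 w709
mark 84.33 w812
mark 94.27 w2193
mark 104.29 w1863
mark 114.29 w1959
mark 124.22 w2759
index 63 16.90 212.99043
index 66 16.90 212.83315
index 69 16.99 212.3655
index 72 16.99 209.89034[ WARN:0@0.560] global loadsave.cpp:1063 imwrite_ Unsupported depth image for selected encoder is fallbacked to CV_8U.
```

View pics/p3.png

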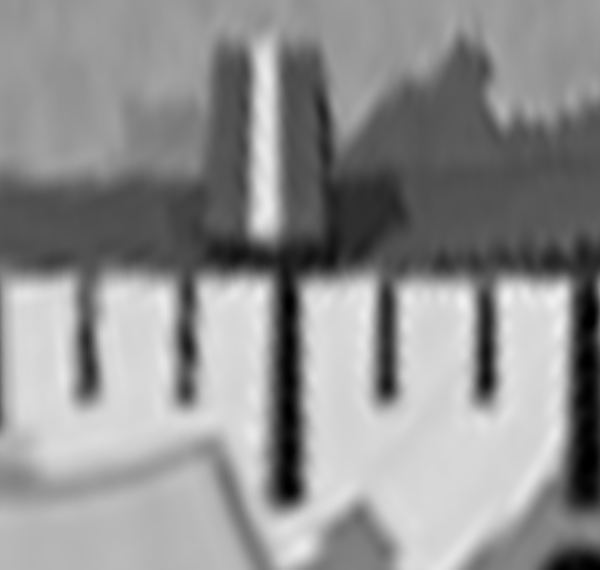

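In the polar picture the 30 mark is at column 288 and the index line at column 265. The fit gives 18.78° and 16.58°, so the reading is 32.2° and needs 2.2° more counter-clockwise. I'll grip again, centred on the fitted axis (0.5455, 0.1603).

Run:
```python
from workcell import bot
from h import *
s=bot.read_state();print(s["time"],s["tool_pos"],rel(s,[.5455,.1603,.077],101.1))
```

```text
5.3 [0.55032725 0.15807661 0.23541573] (array([0.00875843, 0.00513985, 0.26397949]), array([ 5.10527360e-05,  1.89894352e-03, -1.22191441e-04]))
```

>>> play_rows:
  commands:
    - [[0.003,0.003,0.1,0,0,0,-1],[0.003,0.003,0.18,0,0,0,-1],[0.003,0.003,0.261,0,0,0,-1],[0.003,0.003,0.261,0,0,0,-1],[0.003,0.003,0.261,0,0,0,-1],[0.003,0.003,0.261,0,0,0,-1]]

```text
time: 5.9
tool_pos: [0.5477, 0.1595, 0.0772]
tcp_rot: [-0.303, 3.125, 0.0]
wrist_force: [0.5, -0.6, 0.5]
width: 1.004
grip_force: 0.0
```

Run:
```python
from workcell import bot
from h import *
s=bot.read_state();print(s["time"],s["tool_pos"],s["wrist_force"],rel(s,[.5455,.1603,.077],101.1))
```

```text
5.9 [0.54773098 0.15954239 0.07719484] [ 0.49020197 -0.58988791  0.49300664] (array([0.0034067 , 0.00195419, 0.00031793]), array([ 2.62351978e-05,  6.51490587e-04, -6.53628072e-05]))
```

>>> play_rows:
  commands:
    - [[0.0034,0.002,0,0,0,0,-1],[0.0034,0.002,0,0,0,0,0.2],[0.0034,0.002,0,0,0,0,0.5],[0.0034,0.002,0,0,0,0,1],[0.0034,0.002,0,0,0,0,1],[0.0034,0.002,0,0,0,0,1],[0.0034,0.002,0,0,0,0,1],[0.0034,0.002,0,0,0,0,1]]

```text
time: 6.7
tool_pos: [0.5448, 0.1594, 0.0768]
tcp_rot: [-0.304, 3.126, -0.002]
wrist_force: [-1.7, -3.2, 5.9]
width: 0.387
grip_force: 62.6
```

Run:
```python
from workcell import bot
from h import *
s=bot.read_state();print(s["time"],s["tool_pos"],s["wrist_force"],s["torque"],rel(s,[.5455,.1603,.077],103.3))
```

```text
6.7 [0.54475936 0.15944942 0.07679742] [-1.73590076 -3.23842078  5.87944772] [-0.49570187  0.19477283  0.05923201] (array([-0.00148495,  0.00115247, -0.00033787]), array([-0.00039476,  0.00024341, -0.0120969 ]))
```

Turn the last 2.2°, release, and lift in the same way to check.

>>> play_rows:
  commands:
    - [[0,0,0,0,0,-0.006,1],[0,0,0,0,0,-0.0122,1],[0,0,0,0,0,-0.0122,1],[0,0,0,0,0,-0.0122,1]]

```text
time: 7.1
tool_pos: [0.5448, 0.1594, 0.0768]
tcp_rot: [-0.364, 3.119, -0.002]
wrist_force: [-1.3, -4.0, 5.9]
width: 0.389
grip_force: 62.6
```

>>> play_rows:
  commands:
    - [[0,0,0,0,0,0,-1],[0,0,0,0,0,0,-1],[0,0,0,0,0,0,-1],[0,0,0,0,0,0,-1],[0,0,-0.12,0,0,0,-1],[0,0,-0.2,0,0,0,-1],[0,0,-0.26,0,0,0,-1],[0,0,-0.26,0,0,0,-1]]

```text
time: 7.9
tool_pos: [0.5486, 0.1613, 0.2402]
tcp_rot: [-0.362, 3.107, 0.003]
wrist_force: [0.7, 0.5, 0.5]
width: 1.001
grip_force: 0.0
```

Run:
```python
from workcell import bot
from m import *
for i in range(4):bot.read_camera("wrist")
p=bot.camera_params("wrist");im=bot.read_camera("wrist");s=bot.read_state()
print(s["time"],s["wrist_force"])
r=wrect(p,im,(.547,.160),.032);cv2.imwrite("pics/r4.png",r);measure(r,"pics/p4.png",(280,285))
t=bot.read_camera("top");cv2.imwrite("pics/top4.png",t)
a=cv2.imread("pics/top0.png");print("empty vice change",np.abs(t[165:250,275:365].astype(int)-a[165:250,275:365]).mean())
```

```text
8.15 [-0.55215134  0.39726231 -0.27191842]
centre,R mm [279.6710021  284.40905123] 59.48258557315022
mark -73.28 w2992
mark -63.18 w1740
mark -53.12 w1620
mark -43.38 w2508
mark -33.37 w1400
mark -23.41 w1311
mark -13.37 w2613
mark -3.45 w1774
mark 6.37 w1618
mark 16.54 w2806
mark 26.49 w1952
mark 36.37 w2235
mark 46.53 w2626
mark 106.30 w379
index 63 16.41 227.11954
index 66 16.56 228.41289
index 69 16.54 228.13899
index 72 16.52 229.77792
empty vice change 27.354161220043572[ WARN:0@8.252] global loadsave.cpp:1063 imwrite_ Unsupported depth image for selected encoder is fallbacked to CV_8U.
```

View pics/p4.png

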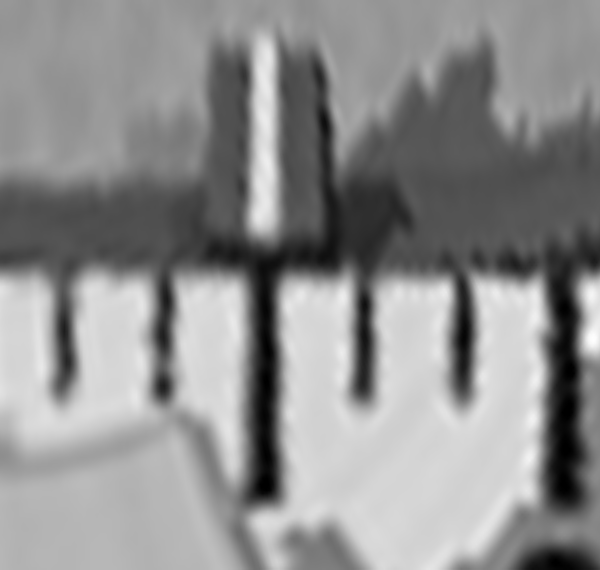

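The 30 mark (column 264) now lines up with the index line (column 265). The empty vice's pixels changed, probably from the arm's shadow, so I'll check that in the top picture.

View pics/top4.png

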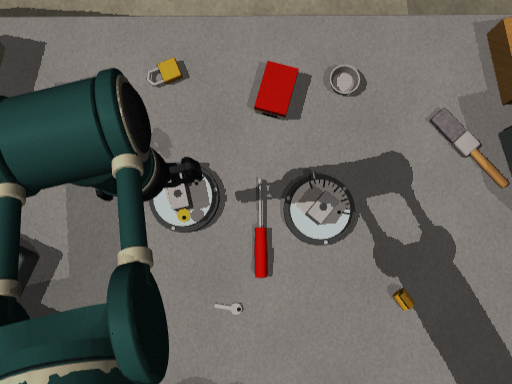

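The empty vice at (320,209) sits as before; only the arm's shadow crosses it. The gripper is clear, so I'll hand in.

```bash
python3 -c "
from workcell import bot
print(bot.finish_job())"
```

```text
the job is handed in; nothing more can be done
None
```

The vice with the key now reads 30° (within about 0.2° by the wrist camera) and has been let go; the empty vice was not touched, and the job was handed in at about 8 s.

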